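Draw the tapped heel insert out of a sole mould with the screw-in puller

ROBOT

A 7-joint arm with a two-finger parallel gripper is mounted at the origin on the work surface. World frame = base frame: x ahead of the robot, y to its left, z up, the work surface at z = 0. Lengths are in m, angles in rad, forces in N, time in s.
With the tool pointing down it reaches from about 0.35 to 0.9 m from the base axis. Payload 7.2 kg.
Tool frame: the origin (TCP) lies on the centre line of the jaws, within the pads' length; the fingertips stand 11 mm ahead of it and the grasp point (between the pads) lies 8 mm behind it; y points along the fingers, x is the direction in which the jaws open and shut, and the axes are right-handed (so a half turn about y gives the same grasp; the last joint's range is limited). The gripper opens to 88 mm and grips with 3 to 60 N. Pads are 20 mm wide; open, the fingers measure 115 mm over their backs; the gripper's body (75 mm by 178 mm) begins 61 mm behind the grasp point.
Start: joints at [1.108, 0.411, -0.013, 1.596, 0.006, 1.134, -0.082], TCP at [0.24, -0.577, 0.234] pointing down, gripper open.
Joint ranges: [-2.95, 2.95], [-0.29, 1.99], [-1.47, 1.44], [0.14, 2.54], [-1.03, 4.17], [0.13, 1.85], [-2.86, 2.86]. Speed limits (rad/s): [2.39, 2.39, 3.01, 3.01, 3.14, 3.14, 3.14].

INTERFACE

Orientations are given as a rotation vector (axis times angle).
In Python, from bench import env gives the robot as it stands.
- The arm moves only by the tool step_arm, never from a script. Its argument "series" is text: rows parted by semicolons, each of 4 numbers parted by spaces: the shift along the tool's x, y, z in cm, then the turn about the tool's y in rad. A call has 1 to 20 rows; each row shifts and turns the commanded pose from where the row before left it, along the tool's axes as they then stand; what a row does not reach is not made up. A row lasts 1/10 s, in which the tool goes at most 50 mm and 8.59 degrees, less where a joint would pass 70% of its speed; a pose out of reach is approached as far as the arm can. A call with a gripper value outside its range is refused whole. "jaw" is the finger opening in cm, from 0 to 8.78, set as the call begins (left out, the last holds). The fingers move at their own pace and stop on an object; "newtons" is the grip in N (left out, the last holds). Time passes only in rows, so rows that do not move let the fingers close. It gives the time, the measured TCP pose, the force and the opening at its end, in the units of the state.
- env.observe(): the state, without advancing time (a new reading comes with each control period).
- env.camera(name): name is "scene" or "side" or "wrist"; returns a dict with "color" (420x560x3 uint8, red, green, blue), "K" (3x3 intrinsics, pixels), "extrinsics" (4x4, takes a point from world to camera coordinates); the wrist camera has in their place "T_tool_cam" (4x4, takes a point from camera to tool coordinates, whose origin is the TCP and whose axes are the tool frame's). Camera axes: x right, y down, z forward; pixel columns grow to the right and rows downward; lengths in m; the calibration is good to about 2 mm. A picture is of the moment at which its call begins: read the wrist's pose just before it. There is no depth.
- env.hand_in(): hands the job in, once; it reports no verdict.
The state is a dict: "clock": time; "joints": joint angles; "dq": joint speeds; "joint_torque": joint torques, N m; "position": TCP position; "eef_rot": TCP orientation; "force": force on the tool from outside, world axes, zero at the start; "ft_torque": the same for the moment, N m; "grip_width": finger opening in m.
Only numpy, scipy, OpenCV 4.12 (cv2) and the standard library are available. Lean on these libraries where they do the work, as an engineer would, in place of code of your own. Each camera call takes 0.05 s, during which the arm holds its last target. There are 200 camera calls.

TASK

Take the red T-handled puller from the wooden tool block, screw it gently clockwise into the tapped steel heel insert of the aluminium sole mould until its collar sits on the insert and no tighter, without ramming it and without pulling on a half-caught thread. Then draw the insert straight up out of its pocket and clear of the mould, and stand it gently on its base in the blue parts tray, with the puller still screwed in and upright. Leave the spare insert and everything else on the bench where it is.

Things in the scene. Friction and masses are not known exactly. Their poses are not given: they have to be found in the camera images.
- puller: T-handled puller rod, 154 mm long, about 0.19 kg, standing upright in the tool block at the start. Origin at the centre of its tip (lower end), z up along the rod, x along its red T-bar. 12 mm bare steel shank below the bar. Thread and bar look the same after half a turn. Let go half screwed in, it stays in the hole but may lean up to 0.15 rad; the bar can then be taken again.
- puller_grip (a point): middle of the red T-bar, 142 mm above the puller's tip; axes as the puller's. The bar is 70 mm long (x), 16 mm wide between its flat sides (y) and 24 mm tall (130 to 154 mm above the tip); grip it across the flat sides, from above
- puller_collar (a point): centre of the underside of the puller's steel collar (30 mm across), 27 mm above the tip; it lies on the insert's top when the puller is home. Below it a coarse right-hand two-start thread, whose two leading crests lie along the puller's +x and -x, 16 mm above the tip, 3.2 mm thick, reaching 9.5 mm from the axis; then a plain round-nosed 11.4 mm pilot
- insert: heel insert: loose steel block, 46 mm (x) x 36 mm (y) x 40 mm tall, about 0.42 kg, in a pocket in the floor of the mould's heel cavity, top flush with that floor, 1 mm clear of the pocket's walls, so it cannot turn. Origin at the centre of its underside, z up, x along the mould's length. Two spring ball plungers in the pocket's ends hold it: drawing it out takes 10 to 20 N, its weight included
- insert_top (a point): centre of the mouth of the tapped hole in the insert's top face, 40 mm above its underside; axes as the insert's. The hole is 22 mm across and 32 mm deep. Right-hand two-start thread, lead 16 mm a turn: the puller sinks 16 mm per full turn clockwise seen from above. Axial slack 1.2 mm. More than 30 N of push, pull or clamping between puller and insert spoils the thread
- insert_thread (a point): on the hole's axis 2 mm below the top, where the thread ridges begin (13 mm clear bore). The angle of the starts varies by 1.1 rad either way and cannot be seen: lowered with its bar along the insert's x, the puller meets the thread with its tip 17 to 24 mm deep; 1.4 to 3.8 rad clockwise under 2 to 8 N sets the collar down (tip 27 mm deep, it sinks no further). Stop there: 0.5 rad later it jams and overloads. At other angles: up to 4.3 rad
- mould: lower half of a sole mould: fixed aluminium block 340 mm (x) x 150 mm (y) x 70 mm tall, origin at the centre of its underside. Sole-shaped cavity 18 mm deep in its top, heel end towards -x, heel part 68 mm wide. Two leader pins, 16 mm thick, stand 22 mm above two of its corners.
- mould_pocket (a point): centre of the floor of the insert's pocket, 88 mm from the mould's middle towards -x, 12 mm above the bench, 40 mm below the cavity floor and 58 mm below the mould's top face; axes as the mould's
- toolblock: fixed wooden tool block 170 mm (x) x 70 mm (y) x 60 mm tall, origin at the centre of its underside; the puller stands in its hole 50 mm from the middle towards -x, collar on the block's top; awls and drivers stand in it further to +x, their tops below 130 mm above the bench. It may stand on either side of the mould, the tray on the other.
- tray: blue parts tray, fixed, open on top: 200 mm (x) x 130 mm (y) outside, 30 mm tall, walls 4 mm, floor 5 mm thick. Origin at the centre of its underside.
- tray_floor (a point): point on the tray's floor in the middle of its free part, 35 mm from the tray's middle towards +x, 5 mm above the bench: a good place to stand the insert
- spare: a spare blank aluminium insert, 40 x 34 x 26 mm, loose, standing at the -x end of the tray (origin: centre of its underside)
- hammer: a loose hammer lying on the bench (bystander)
- jar: a loose amber glue jar with a yellow cap, 76 mm across, 105 mm tall (bystander)
- spool_black: a loose black thread spool, 52 mm across, 80 mm tall (bystander)
- spool_white: a loose white thread spool, 52 mm across, 80 mm tall (bystander)
- brush: a loose brush lying on the bench (bystander)
- driver: a loose screwdriver with a wooden handle (bystander)
There are look-alikes about, which are no part of the job. Leave any orange or turquoise look-alike of the insert alone.

How it is judged:
By the outcome, as a careful person would: the job done as asked, in the order asked, and still so for the second after the job is handed in, with the robot touching nothing.
It also fails if it takes over 64 s, if anything falls off the work surface, if the arm or the gripper's body presses on something with over 40 N, if the wrist force passes 120 N, or if a joint passes its speed limit or range.

## Working session

There is one attempt and no reset: what is moved stays moved. The work goes in short steps, Python scripts to look and compute and a tool call to move; the robot and the scene stay as the last step left them, time stands still between calls to the robot, and variables do not carry over. Pictures are saved under pics/ and viewed, about 8 in all and at most 12, crops included, and the job is handed in when it is done.

Besides the shell and the picture viewer there is one more tool, called after ">>>" as a command line: name --argument value ..., lists and objects as JSON in quotes. step_arm: Moves the arm, as the interface text tells. Its arguments: {"type":"object","properties":{"series":{"type":"string"},"jaw":{"type":"number"},"newtons":{"type":"number"}},"required":["series"]}

```bash
mkdir -p pics; ls; python3 - <<'E'
from bench import env
import cv2
s=env.observe()
for k in s: print(k,s[k])
for n in ("scene","side","wrist"):
    c=env.camera(n); cv2.imwrite(f"pics/{n}0.png",c["color"][:,:,::-1])
    print(n,c["K"].tolist(),(c["extrinsics"] if n!="wrist" else c["T_tool_cam"]).round(4).tolist())
E
```

```text
pics
clock 0.0
joints [ 1.10779966  0.41188081 -0.01272347  1.59697009  0.00556408  1.1342968
 -0.08218743]
dq [-0.00127919 -0.0009736  -0.00138208  0.00039693  0.000546    0.00026086
  0.00013419]
joint_torque [ 5.72903846e-04 -5.87945008e+01  6.41893689e-01 -2.91064811e+01
 -5.38128451e-02  1.84568024e-02  1.30598892e-04]
position [ 0.24019548 -0.57651267  0.23285115]
eef_rot [-1.36970359  0.91460143 -0.91245624]
force [-0.54554685 -0.28435842 -0.66348679]
ft_torque [ 0.01001889  0.00131809 -0.06296938]
grip_width 0.08798064469902635
scene [[431.38877484797354, 0.0, 279.5943943600075], [0.0, 431.38877484797354, 210.52011432597615], [0.0, 0.0, 1.0]] [[0.6741, 0.7386, 0.0125, -0.3255], [0.6103, -0.5473, -0.5727, -0.2565], [-0.4161, 0.3937, -0.8197, 1.5148], [0.0, 0.0, 0.0, 1.0]]
side [[469.01237258343434, 0.0, 277.76701718942223], [0.0, 469.01237258343434, 216.67578215934995], [0.0, 0.0, 1.0]] [[-0.8861, -0.4634, 0.0068, 0.4465], [-0.2919, 0.5466, -0.7849, 0.2956], [0.36, -0.6975, -0.6196, 1.2758], [0.0, 0.0, 0.0, 1.0]]
wrist [[307.2583476553631, 0.0, 281.3473515952769], [0.0, 307.2583476553631, 209.26267492724017], [0.0, 0.0, 1.0]] [[1.0, -0.0001, 0.0, 0.0004], [-0.0001, -0.2498, 0.9683, -0.1519], [-0.0001, -0.9683, -0.2498, 0.0681], [0.0, 0.0, 0.0, 1.0]]
```

View pics/scene0.png

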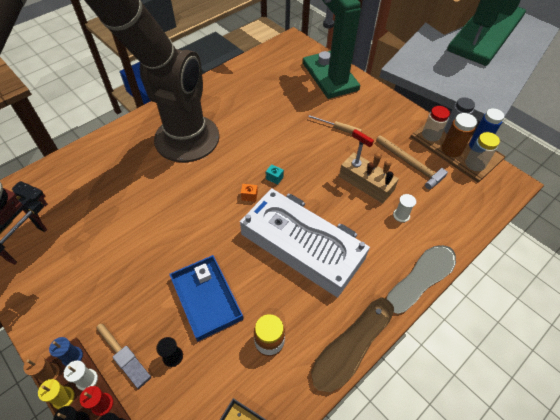

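View pics/side0.png

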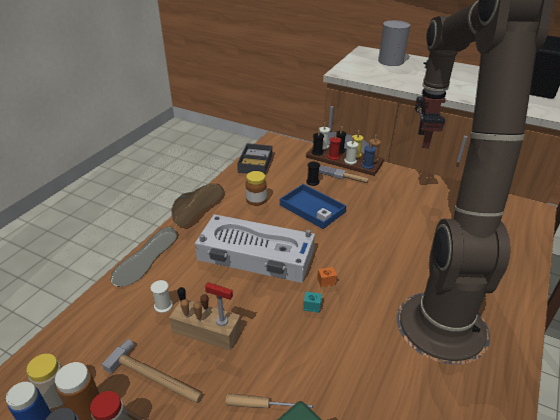

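Pictures 1–2: the red T-bar is at scene (362,137) and side (219,291). The steel insert is in the heel of the mould at scene (280,221) and side (283,247), and the tray is at scene (206,297).

Look-alikes in scene pixels: orange block (249,193), turquoise block (274,174), spare in the tray (203,271), and red caps (440,115) and (97,400). By the description I choose the red T standing in the wooden block and the grey holed block flush in the mould's heel floor. One close crop to check this.

```bash
cat > h.py <<'E'
import numpy as np, cv2
from scipy.spatial.transform import Rotation as R
from bench import env
def ray(K,p):
    return np.linalg.inv(K)@np.array([p[0],p[1],1.])
class Cam:
    def __init__(s,n):
        if n=="wrist":
            o=env.observe(); T=np.eye(4); T[:3,:3]=R.from_rotvec(o["eef_rot"]).as_matrix(); T[:3,3]=o["position"]
            c=env.camera(n); s.W=T@c["T_tool_cam"]
        else:
            c=env.camera(n); s.W=np.linalg.inv(c["extrinsics"])
        s.K=c["K"]; s.im=np.ascontiguousarray(c["color"][:,:,::-1])
    def ray(s,p):
        return s.W[:3,3], s.W[:3,:3]@ray(s.K,p)
    def plane(s,p,z):
        o,d=s.ray(p); return o+d*(z-o[2])/d[2]
    def pix(s,P):
        q=np.linalg.inv(s.W)@np.append(P,1); q=s.K@q[:3]; return q[:2]/q[2]
def tri(cp):
    A=np.zeros((3,3));b=np.zeros(3)
    for c,p in cp:
        o,d=c.ray(p); d=d/np.linalg.norm(d); M=np.eye(3)-np.outer(d,d); A+=M;b+=M@o
    return np.linalg.solve(A,b)
def mask(im,h0,h1,s=90,v=60):
    h=cv2.cvtColor(im,cv2.COLOR_BGR2HSV); 
    H=h[...,0].astype(int)
    m=((H>=h0)&(H<=h1)) if h0<=h1 else ((H>=h0)|(H<=h1))
    return (m&(h[...,1]>=s)&(h[...,2]>=v)).astype(np.uint8)
E
python3 - <<'E'
from h import *
S,D=Cam("scene"),Cam("side")
cr=[(S.im,330,120),(S.im,232,180),(D.im,160,275),(D.im,190,205)]
t=[cv2.resize(i[y:y+ (75 if k%2==0 else 112),x:x+(80 if k%2==0 else 140)],(400,300) if k%2==0 else (400,300),interpolation=cv2.INTER_CUBIC) for k,(i,x,y) in enumerate(cr)]
cv2.imwrite("pics/c1.png",np.vstack([np.hstack(t[:2]),np.hstack(t[2:])]))
def reds(c,b):
    x,y,w,h=b; m=np.zeros(c.im.shape[:2],np.uint8); m[y:y+h,x:x+w]=mask(c.im,172,6,150,50)[y:y+h,x:x+w]
    q=np.argwhere(m)[:,::-1]; return q.mean(0),q.min(0),q.max(0),len(q),cv2.minAreaRect(q.astype(np.float32))
a=reds(S,(345,122,35,30)); b=reds(D,(195,275,50,30)); print(a,b)
print("bar",tri([(S,a[0]),(D,b[0])]))
# tray blue
for c,b in((S,(150,240,110,110)),(D,(270,175,90,60))):
    x,y,w,h=b; m=np.zeros(c.im.shape[:2],np.uint8); m[y:y+h,x:x+w]=mask(c.im,100,125,120,40)[y:y+h,x:x+w]
    ct=max(cv2.findContours(m,0,2)[0],key=cv2.contourArea); hl=cv2.convexHull(ct); 
    ap=cv2.approxPolyDP(hl,4,True)[:,0]; print([(p.tolist(),c.plane(p,.03).round(3)[:2].tolist()) for p in ap])
print("insert",S.plane((280,221),.052),D.plane((283,247),.052))
E
```

```text
(array([362.32432432, 137.55135135]), array([352, 129]), array([373, 146]), 185, ((362.0735168457031, 137.5441436767578), (22.980810165405273, 8.403430938720703), 30.963754653930664)) (array([218.56410256, 290.39194139]), array([205, 282]), array([232, 298]), 273, ((218.5377655029297, 290.38037109375), (29.059175491333008, 10.037712097167969), 17.52556800842285))
bar [0.50615325 0.30805167 0.1757229 ]
[([213, 256], [0.454, -0.227]), ([242, 318], [0.648, -0.282]), ([198, 340], [0.619, -0.4]), ([170, 274], [0.42, -0.348])]
[([345, 211], [0.407, -0.316]), ([322, 228], [0.44, -0.194]), ([280, 204], [0.624, -0.246]), ([303, 184], [0.606, -0.398]), ([344, 205], [0.423, -0.347])]
insert [ 0.50314539 -0.01770531  0.052     ] [ 0.50072845 -0.02796458  0.052     ]
```

View pics/c1.png

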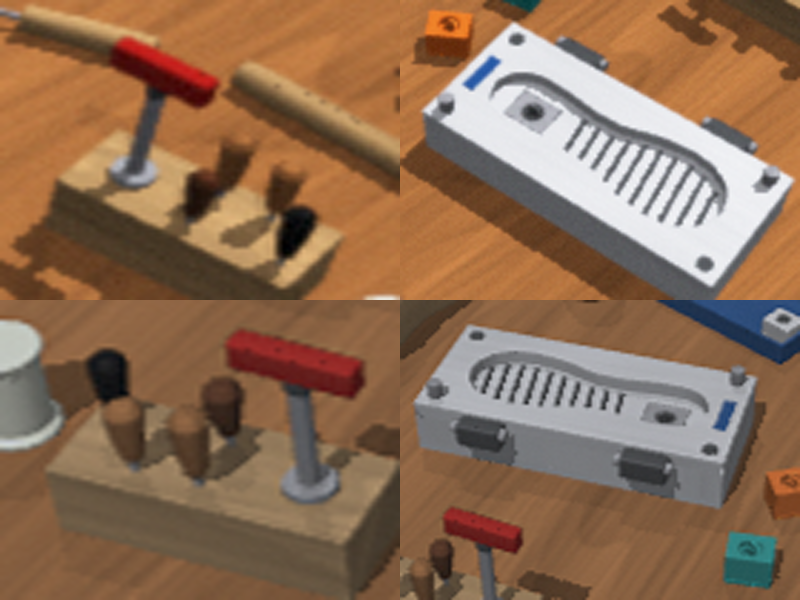

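Picture 3: the red T stands upright in the wooden block with awls beside it. The steel insert, with its hole, lies flush in the heel at scene (279,221) and side (283,248), so the choice is confirmed.

```bash
cat >> h.py <<'E'
def go(P,yawx=None):
    """tool-frame shift (cm) to world P; turn (rad, about tool y) to bring tool x along +-yawx heading"""
    o=env.observe(); M=R.from_rotvec(o["eef_rot"]).as_matrix()
    d=M.T@(np.array(P)-o["position"])*100
    t=None
    if yawx is not None:
        cur=np.arctan2(M[1,0],M[0,0]); t=-((yawx-cur+np.pi/2)%np.pi-np.pi/2)
    print("tool axes\n",M.round(3),"\npos",o["position"].round(4),"q7",o["joints"][6].round(3),"xhead",round(float(np.arctan2(M[1,0],M[0,0])),3),"shift cm",d.round(2),"turn",t)
E
python3 - <<'E'
from h import *
S,D=Cam("scene"),Cam("side")
print("insert",tri([(S,(278.6,221.4)),(D,(283.1,247.9))]))
# bar yaw from lower-level rects: axis direction pixel +-10
for c,p,a in((S,(362.1,137.5),30.96),(D,(218.5,290.4),17.53)):
    v=np.array([np.cos(np.radians(a)),np.sin(np.radians(a))])*9
    d=c.plane(p+v,.175)-c.plane(p-v,.175); print("yaw",np.arctan2(d[1],d[0]))
# mould long edge yaw from scene crop, front top edge (423,108)-(712,287)
f=lambda u,v:(232+(u-400)/400*140,180+v/300*112)
d=S.plane(f(712,287),.07)-S.plane(f(423,108),.07); print("mould",np.arctan2(d[1],d[0]),np.linalg.norm(d))
go((.503,-.022,.235),None)
E
```

```text
insert [ 0.49987838 -0.02276927  0.05231815]
yaw 0.09960438924119625
yaw -3.042105002182732
mould 0.1848183939546922 0.3418140722234955
tool axes
 [[ 0.385 -0.     0.923]
 [-0.923  0.     0.385]
 [-0.    -1.    -0.   ]] 
pos [ 0.2403 -0.5768  0.2334] q7 -0.082 xhead -1.176 shift cm [-41.11  -0.14  45.59] turn None
```

>>> step_arm --series "-2.28 0 2.53 0;-2.28 0 2.53 0;-2.28 0 2.53 0;-2.28 0 2.53 0;-2.28 0 2.53 0;-2.28 0 2.53 0;-2.28 0 2.53 0;-2.28 0 2.53 0;-2.28 0 2.53 0;-2.28 0 2.53 0;-2.28 0 2.53 0;-2.28 0 2.53 0;-2.28 0 2.53 0;-2.28 0 2.53 0;-2.28 0 2.53 0;-2.28 0 2.53 0;-2.28 0 2.53 0;-2.28 0 2.53 0;0 0 0 0;0 0 0 0"

```text
clock: 2.35
position: [0.5029, -0.0225, 0.2335]
eef_rot: [-1.371, 0.913, -0.912]
force: [-0.2, -0.6, 0.2]
grip_width: 0.0878
```

>>> step_arm --series "0 0 0 -0.148;0 0 0 -0.148;0 0 0 -0.148;0 0 0 -0.148;0 0 0 -0.148;0 0 0 -0.148;0 0 0 -0.148;0 0 0 -0.148;0 0 0 -0.148;0 0 0 -0.148;0 0 0 -0.148;0 0 0 -0.148;0 0 0 -0.148;0 0 0 -0.148;0 0 0 -0.148;0 0 0 -0.148;0 0 0 -0.148;0 0 0 -0.148;0 0 0 -0.148;0 0 0 -0.118"

```text
clock: 4.35
position: [0.5024, -0.0249, 0.2335]
eef_rot: [-1.116, -1.344, 1.347]
force: [0.4, -0.1, 0.8]
grip_width: 0.0879
```

```bash
python3 - <<'E'
from h import *
o=env.observe(); print(o["clock"],o["joints"].round(3)); go((.503,-.022,.235),.185+np.pi/2)
W=Cam("wrist"); cv2.imwrite("pics/w1.png",W.im); np.save("w1.npy",W.W)
go((.5062,.308,.27),.1+np.pi/2)
E
```

```text
4.35 [ 0.689  0.329 -0.901  1.843  0.289  1.107  1.44 ]
tool axes
 [[-0.186 -0.    -0.983]
 [ 0.983 -0.001 -0.186]
 [-0.001 -1.     0.001]] 
pos [ 0.5024 -0.0249  0.2335] q7 1.44 xhead 1.757 shift cm [ 0.27 -0.15 -0.11] turn 0.0016355758864927683
tool axes
 [[-0.191 -0.001 -0.982]
 [ 0.982 -0.001 -0.191]
 [-0.001 -1.     0.001]] 
pos [ 0.5024 -0.0249  0.2334] q7 1.446 xhead 1.763 shift cm [32.6  -3.7  -6.74] turn 0.09260177178613249
```

View pics/w1.png

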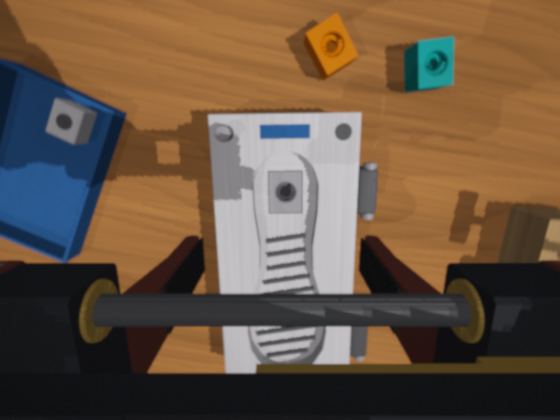

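Picture 4: the wrist view shows the insert in the heel with its hole at (286,191), the orange block at (331,44) and the turquoise block at (437,63). Next, above the puller.

>>> step_arm --series "2.04 -0.23 -0.42 0;2.04 -0.23 -0.42 0;2.04 -0.23 -0.42 0;2.04 -0.23 -0.42 0;2.04 -0.23 -0.42 0;2.04 -0.23 -0.42 0;2.04 -0.23 -0.42 0;2.04 -0.23 -0.42 0;2.04 -0.23 -0.42 0;2.04 -0.23 -0.42 0;2.04 -0.23 -0.42 0;2.04 -0.23 -0.42 0;2.04 -0.23 -0.42 0;2.04 -0.23 -0.42 0;2.04 -0.23 -0.42 0;2.04 -0.23 -0.42 0;0 0 0 0.092;0 0 0 0;0 0 0 0"

```text
clock: 6.3
position: [0.51, 0.3089, 0.2702]
eef_rot: [-1.166, -1.275, 1.277]
force: [-1.4, -0.4, -0.1]
grip_width: 0.0876
```

```bash
python3 - <<'E'
from h import *
W=Cam("wrist"); cv2.imwrite("pics/w2.png",W.im)
m=mask(W.im,172,6,150,40); m[240:]=0
n,l,st,ce=cv2.connectedComponentsWithStats(m); 
for i in range(1,n):
    if st[i,4]>150:
        ct=max(cv2.findContours((l==i).astype(np.uint8),0,2)[0],key=cv2.contourArea)
        r=cv2.minAreaRect(ct); print(st[i],r); bx=cv2.boxPoints(r)
        print([W.plane(p,.187).round(4).tolist() for p in bx])
S,D=Cam("scene"),Cam("side"); print("")
# insert from w1
im=cv2.imread("pics/w1.png"); W.W=np.load("w1.npy"); g=cv2.cvtColor(im,cv2.COLOR_BGR2GRAY)
print(g[191,258:315].tolist()); print(g[165:220,275].tolist()); 
mm=((g>100)&(g<190)).astype(np.uint8); 
h=(g[175:207,270:302]<75); q=np.argwhere(h)[:,::-1]+[270,175]; print("hole",q.mean(0),len(q),W.plane(q.mean(0),.052))
w=cv2.medianBlur((g>195).astype(np.uint8),3)
pts=np.array([[np.flatnonzero(w[r])[0],r] if 0 else [205+np.flatnonzero(g[r,205:260]>150)[0],r] for r in range(200,235)]); 
ptr=np.array([[330+np.flatnonzero(g[r,330:375]>150)[-1],r] for r in list(range(118,158))])
for p in(pts,ptr):
    P=np.array([W.plane(x,.07)[:2] for x in p]); v=cv2.fitLine(P.astype(np.float32),cv2.DIST_HUBER,0,.001,.001).ravel(); print("edge yaw",np.arctan(v[1]/v[0]),v)
go((.5062,.308,.167),.1+np.pi/2)
E
```

```text
[ 272  168   21   72 1307] ((282.0, 203.5), (71.0, 20.0), 90.0)
[[0.4713, 0.2978, 0.187], [0.47, 0.313, 0.187], [0.5271, 0.3187, 0.187], [0.5286, 0.3025, 0.187]]

[183, 183, 183, 185, 187, 192, 194, 194, 191, 178, 154, 149, 157, 160, 159, 155, 144, 125, 103, 90, 85, 75, 61, 51, 50, 49, 49, 48, 48, 48, 47, 49, 60, 72, 80, 81, 85, 103, 130, 150, 158, 159, 157, 152, 161, 184, 193, 193, 185, 167, 148, 137, 132, 132, 132, 132, 131]
[197, 198, 198, 197, 193, 177, 152, 150, 156, 157, 157, 157, 157, 157, 157, 157, 157, 157, 156, 155, 153, 148, 143, 137, 133, 128, 125, 124, 127, 132, 136, 142, 148, 151, 154, 155, 156, 156, 156, 156, 155, 156, 156, 156, 156, 156, 155, 153, 165, 184, 192, 193, 193, 193, 193]
hole [285.44966443 191.86577181] 149 [ 0.50001625 -0.02134898  0.052     ]
edge yaw 0.20024863 [ 0.9800171  0.198913   0.540846  -0.0900199]
edge yaw 0.20634381 [0.9787865  0.20488265 0.42430586 0.0393963 ]
tool axes
 [[-0.091  0.    -0.996]
 [ 0.996 -0.001 -0.091]
 [-0.001 -1.    -0.   ]] 
pos [0.5099 0.3092 0.2704] q7 0.712 xhead 1.662 shift cm [-0.08 10.34  0.38] turn -0.009289365426611518
```

View pics/w2.png

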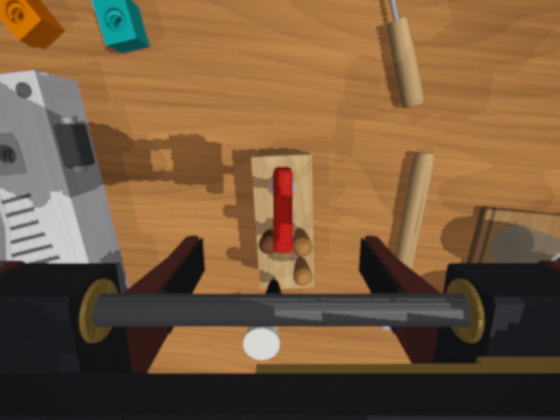

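Picture 5: the red bar lies vertically at (283,168–240+), 16 mm wide, between the awls. Bar centre is about (0.506, 0.3085), yaw about 0.095, and the tool is aligned. Lowering and gripping.

>>> step_arm --series "0 1.5 0.19 0;0 1.5 0.19 0;0 1.5 0 0;0 1.5 0 0;0 1.5 0 0;0 1.5 0 0;0 1.3 0 0;0 0 0 0;0 0 0 0"

```text
clock: 7.35
position: [0.5057, 0.3101, 0.1673]
eef_rot: [-1.164, -1.276, 1.276]
force: [0.6, 0.3, 0.6]
grip_width: 0.0876
```

>>> step_arm --series "0 0 0 0;0 0 0 0;0 0 0 0;0 0 0 0;0 0 0 0;0 0 0 0;0 0 0 0;0 0 0 0" --jaw 1 --newtons 45

```text
clock: 8.15
position: [0.5057, 0.3099, 0.1674]
eef_rot: [-1.165, -1.276, 1.276]
force: [0.7, 0.2, 0.2]
grip_width: 0.0268
```

```bash
python3 - <<'E'
from h import *
o=env.observe(); print(o["grip_width"],o["force"],o["joints"].round(2),o["clock"])
W=Cam("wrist"); m=mask(W.im,172,6,150,40); m[330:]=0
q=np.argwhere(m)[:,::-1]; print(len(q),q.min(0),q.max(0)); cv2.imwrite("pics/w3.png",W.im)
go((.506,.3085,.287),None)
E
```

```text
0.026805602926026934 [0.6730849  0.18057147 0.18111257] [-0.03  0.56 -0.85  1.71  0.47  1.08  0.64] 8.15
3070 [  0 199] [554 329]
tool axes
 [[-0.091 -0.    -0.996]
 [ 0.996 -0.    -0.091]
 [-0.    -1.     0.   ]] 
pos [0.5057 0.3099 0.1674] q7 0.635 xhead 1.662 shift cm [ -0.14 -11.96  -0.02] turn None
```

Still closing; wait, then lift.

>>> step_arm --series "0 0 0 0;0 0 0 0;0 0 0 0;0 0 0 0"

```text
clock: 8.6
position: [0.5057, 0.3099, 0.1674]
eef_rot: [-1.165, -1.276, 1.276]
force: [0.4, -0.1, -1.2]
grip_width: 0.0157
```

>>> step_arm --series "0 -0.5 0 0;0 -0.8 0 0;0 -1 0 0;0 -1 0 0;0 -1 0 0;0 -1 0 0;0 -1 0 0;0 -1 0 0;0 -1 0 0;0 -1 0 0;0 0 0 0;0 0 0 0"

```text
clock: 9.8
position: [0.5057, 0.3099, 0.2605]
eef_rot: [-1.165, -1.276, 1.276]
force: [-0.1, -1.2, -2.2]
grip_width: 0.0157
```

```bash
python3 - <<'E'
from h import *
o=env.observe(); print(o["grip_width"],o["force"],o["clock"])
W=Cam("wrist"); S,D=Cam("scene"),Cam("side")
u=S.pix(o["position"]-[0,0,.07]);v=D.pix(o["position"]-[0,0,.07]);print(u,v)
def crop(c,u,r):
    x,y=int(u[0]-r),int(u[1]-r); return cv2.resize(c.im[y:y+2*r,x:x+2*r],(400,400),interpolation=cv2.INTER_CUBIC),(x,y,400/2/r)
a,ia=crop(S,u,45); b,ib=crop(D,v,45); print(ia,ib)
cv2.imwrite("pics/c2.png",np.hstack([a,b])); cv2.imwrite("pics/w4.png",W.im)
np.savez("lift.npz",S=S.im,D=D.im,W=W.im,WW=W.W,p=o["position"],r=o["eef_rot"])
E
```

```text
0.0157149586279947 [-0.14630303 -1.20494146 -2.21323442] 9.8
[363.34580383 133.60317514] [217.69407154 286.72445976]
(318, 88, 4.444444444444445) (172, 241, 4.444444444444445)
```

View pics/c2.png

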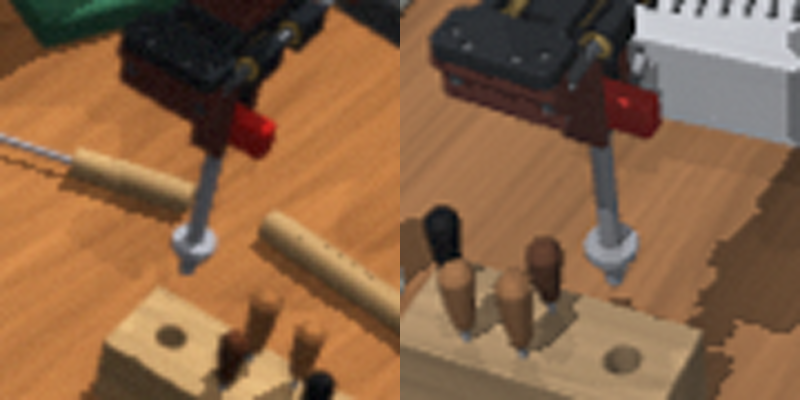

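View pics/w4.png

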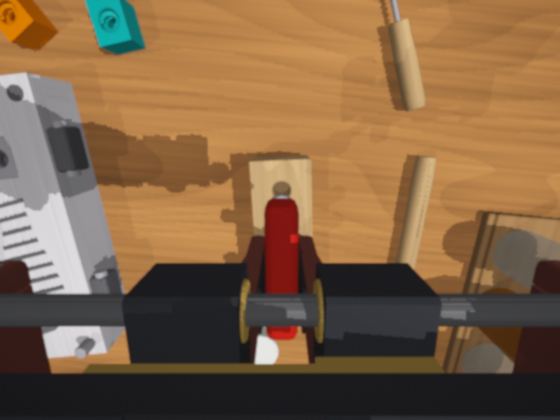

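Pictures 6–7: the puller hangs upright in the jaws with the block hole empty. The tip is at scene (360,149) and side (220,305), and the bar runs from row about 203 to 338 between the fingers in the wrist view. Measuring the grip offset.

```bash
python3 - <<'E'
from h import *
z=np.load("lift.npz"); S,D,W=Cam("scene"),Cam("side"),Cam("wrist"); W.W=z["WW"]
p=z["p"]; M=R.from_rotvec(z["r"]).as_matrix()
for n,a,b in(("tip",(360.1,149.2),(220.4,304.7)),("collar",(361.65,142.7),(219.5,296.1))):
    P=tri([(S,a),(D,b)]); print(n,P,"tool",M.T@(P-p)*1000, S.pix(P)-a)
# expected pixel row of bar ends (top edges) if centred on the TCP, via wrist
for zz in(-.035,0,.035):
    for y in (-.020,.004): print(zz,y,W.pix(p+M@np.array([0,y,zz])))
im=z["W"]; print(im[190:260:2,281].tolist()); print(im[326:344,281].tolist())
go((.500,-.0215,.26),.203+np.pi/2)
E
```

```text
tip [0.50595827 0.30902028 0.12494452] tool [-8.42860411e-01  1.35518006e+02 -1.13634535e-01] [-0.54776048 -0.07837738]
collar [0.50677571 0.30783667 0.15479475] tool [ -2.0978712  105.66798152  -0.82542846] [-0.52414465 -0.07304788]
-0.035 -0.02 [282.04820217 342.29710774]
-0.035 0.004 [281.96418142 314.36529506]
0 -0.02 [282.08121092 278.23354359]
0 0.004 [281.98825033 257.72868024]
0.035 -0.02 [282.11845704 205.94606315]
0.035 0.004 [282.01495735 194.88434788]
[[70, 102, 127], [65, 93, 116], [89, 97, 109], [156, 152, 157], [115, 112, 141], [21, 23, 108], [14, 18, 108], [17, 19, 110], [16, 18, 116], [15, 21, 125], [18, 21, 131], [17, 21, 131], [16, 21, 130], [18, 21, 130], [17, 21, 130], [18, 21, 130], [19, 21, 130], [17, 20, 130], [18, 22, 130], [18, 22, 130], [16, 20, 130], [17, 20, 130], [16, 21, 130], [20, 22, 130], [17, 22, 130], [17, 21, 130], [17, 21, 129], [19, 22, 130], [18, 22, 130], [17, 21, 129], [18, 21, 129], [17, 22, 129], [15, 20, 129], [16, 21, 129], [15, 21, 129]]
[[44, 44, 103], [29, 32, 130], [20, 26, 141], [18, 24, 143], [18, 25, 150], [19, 29, 170], [23, 33, 191], [25, 35, 199], [24, 35, 201], [24, 36, 200], [24, 34, 199], [24, 34, 196], [28, 43, 189], [41, 70, 184], [60, 105, 185], [73, 126, 188], [76, 133, 188], [76, 133, 188]]
tool axes
 [[-0.091 -0.001 -0.996]
 [ 0.996 -0.    -0.091]
 [-0.    -1.     0.001]] 
pos [0.5056 0.3098 0.26  ] q7 0.703 xhead 1.662 shift cm [-3.294e+01  1.000e-02  3.580e+00] turn -0.11171679080091912
```

>>> step_arm --series "-1 0 0.1 0;-1.9 0 0.21 0;-1.9 0 0.21 0;-1.9 0 0.21 0;-1.9 0 0.21 0;-1.9 0 0.21 0;-1.9 0 0.21 0;-1.9 0 0.21 0;-1.9 0 0.21 0;-1.9 0 0.21 0;-1.9 0 0.21 0;-1.9 0 0.21 0;-1.9 0 0.21 0;-1.9 0 0.21 0;-1.9 0 0.21 0;-1.9 0 0.21 0;-1.9 0 0.21 0;-1.54 0 0.12 0;0 0 0 -0.112;0 0 0 0"

```text
clock: 12.1
position: [0.4997, -0.0225, 0.2603]
eef_rot: [-1.106, -1.357, 1.358]
force: [-1.0, -0.3, -1.4]
grip_width: 0.0154
```

```bash
python3 - <<'E'
from h import *
o=env.observe(); print(o["force"],o["clock"],o["joints"].round(2)); go((.500,-.022,.225),.203+np.pi/2)
E
```

```text
[-0.96804688 -0.25055741 -1.43256318] 12.1 [ 0.7   0.29 -0.91  1.81  0.25  1.16  1.49]
tool axes
 [[-0.202 -0.    -0.979]
 [ 0.979 -0.    -0.202]
 [-0.    -1.     0.   ]] 
pos [ 0.4997 -0.0225  0.2603] q7 1.486 xhead 1.774 shift cm [ 0.04  3.53 -0.04] turn 0.00041288838214037504
```

>>> step_arm --series "0 1.2 0 0;0 1.2 0 0;0 1.2 0 0;0 1 0 0;0 0.9 0 0;0 0 0 0"

```text
clock: 12.7
position: [0.4993, -0.0213, 0.2039]
eef_rot: [-1.104, -1.356, 1.358]
force: [-0.7, 0.2, -2.0]
grip_width: 0.0158
```

```bash
python3 - <<'E'
from h import *
o=env.observe(); print(o["position"],o["force"],o["clock"])
S,D=Cam("scene"),Cam("side"); p=np.array([o["position"][0],o["position"][1],.06]); T=[]
for c,n in((S,"S"),(D,"D")):
    u=c.pix(p); x,y=int(u[0]-20),int(u[1]-22); t=cv2.resize(c.im[y:y+40,x:x+40],(400,400),interpolation=cv2.INTER_CUBIC)
    print(n,x,y,"expected tip",(c.pix(o["position"]-[0,0,.1345])-[x,y])*10,"hole",(c.pix([.5,-.022,.052])-[x,y])*10,"collar",(c.pix(o["position"]-[0,0,.1075])-[x,y])*10); T.append(t)
cv2.imwrite("pics/c3.png",np.hstack(T)); np.savez("hov.npz",S=S.im,D=D.im,p=o["position"],r=o["eef_rot"])
E
```

```text
[ 0.49930654 -0.02127293  0.20393288] [-0.74622277  0.22824093 -2.00535816] 12.7
S 258 197 expected tip [202.66126654 205.15041457] hole [201.81650105 241.5119182 ] collar [203.61726085 151.72829907]
D 262 224 expected tip [204.92806748 201.81686127] hole [203.25637774 242.25173804] collar [206.10027583 134.61833814]
```

View pics/c3.png

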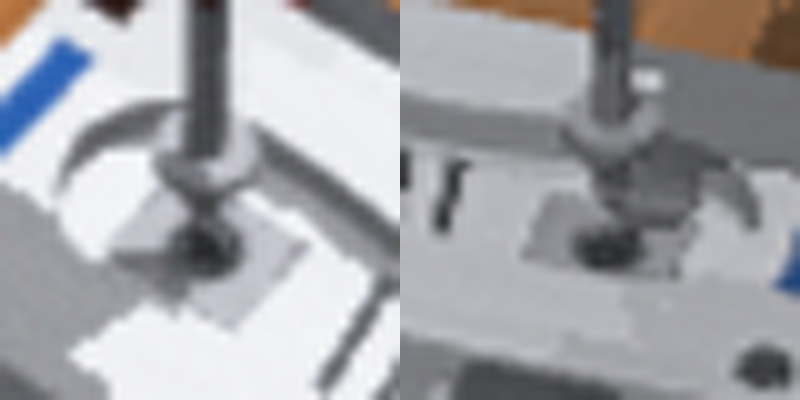

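Picture 8: the puller hovers over the heel. The collar is centred at about (207,155) and (208,130), over the hole at (205,248) and (206,247) in the two panels, aligned to within about 1 mm. The wrist measurement puts the hole at (0.500, −0.0214), so I nudge 0.7 mm and lower gently.

>>> step_arm --series "0 0.5 -0.07 0;0 0.5 0 0;0 0.4 0 0;0 0.15 0 0;0 0.15 0 0;0 0.15 0 0;0 0.15 0 0;0 0 0 0"

```text
clock: 13.6
position: [0.5007, -0.0213, 0.1853]
eef_rot: [-1.106, -1.357, 1.357]
force: [0.4, 0.2, -2.1]
grip_width: 0.0158
```

>>> step_arm --series "0 0.15 0 0;0 0.15 0 0;0 0.15 0 0;0 0.15 0 0;0 0 0 0"

```text
clock: 14.1
position: [0.5006, -0.0213, 0.1792]
eef_rot: [-1.106, -1.357, 1.357]
force: [0.1, -0.2, -1.3]
grip_width: 0.0156
```

```bash
python3 - <<'E'
from h import *
o=env.observe(); print(o["position"],o["force"],o["ft_torque"]); go((.500,-.0214,.170),.203+np.pi/2)
E
```

```text
[ 0.50061679 -0.0212663   0.17920081] [ 0.06407429 -0.22786898 -1.33001303] [ 0.09814875 -0.09824733 -0.00475699]
tool axes
 [[-0.202 -0.    -0.979]
 [ 0.979  0.    -0.202]
 [ 0.    -1.     0.   ]] 
pos [ 0.5006 -0.0213  0.1792] q7 1.396 xhead 1.774 shift cm [-0.    0.92  0.06] turn 0.0002825025294566075
```

>>> step_arm --series "0 0.12 0 0;0 0.12 0 0;0 0.12 0 0;0 0.12 0 0;0 0.12 0 0;0 0.1 0 0;0 0 0 0"

```text
clock: 14.8
position: [0.5006, -0.0213, 0.1723]
eef_rot: [-1.106, -1.357, 1.357]
force: [0.5, -0.9, -2.0]
grip_width: 0.0158
```

>>> step_arm --series "0 0.08 0 0;0 0.08 0 0;0 0 0 0"

```text
clock: 15.1
position: [0.5007, -0.0213, 0.1707]
eef_rot: [-1.106, -1.357, 1.357]
force: [-1.4, 1.0, -1.4]
grip_width: 0.0158
```

>>> step_arm --series "0 0.08 0 0;0 0.08 0 0;0 0 0 0"

```text
clock: 15.4
position: [0.5007, -0.0213, 0.1691]
eef_rot: [-1.106, -1.357, 1.357]
force: [-0.7, -0.2, -1.7]
grip_width: 0.0154
```

>>> step_arm --series "0 0.05 0 0;0 0.05 0 0;0 0 0 0"

```text
clock: 15.7
position: [0.5007, -0.0212, 0.1682]
eef_rot: [-1.106, -1.357, 1.357]
force: [-0.9, 0.2, -1.5]
grip_width: 0.0157
```

>>> step_arm --series "0 0.05 0 0;0 0.05 0 0;0 0 0 0"

```text
clock: 16.0
position: [0.5007, -0.0213, 0.1672]
eef_rot: [-1.106, -1.357, 1.357]
force: [-0.1, 0.0, -1.6]
grip_width: 0.0157
```

>>> step_arm --series "0 0.05 0 0;0 0.05 0 0;0 0 0 0"

```text
clock: 16.3
position: [0.5007, -0.0213, 0.1662]
eef_rot: [-1.106, -1.357, 1.357]
force: [-1.1, -0.4, -2.6]
grip_width: 0.0157
```

>>> step_arm --series "0 0.05 0 0;0 0.05 0 0;0 0 0 0"

```text
clock: 16.6
position: [0.5007, -0.0213, 0.1652]
eef_rot: [-1.106, -1.357, 1.357]
force: [-1.1, -0.7, -2.3]
grip_width: 0.0161
```

>>> step_arm --series "0 0.05 0 0;0 0.05 0 0;0 0 0 0"

```text
clock: 16.9
position: [0.5007, -0.0212, 0.1642]
eef_rot: [-1.106, -1.357, 1.357]
force: [-0.7, -0.2, -2.3]
grip_width: 0.0154
```

>>> step_arm --series "0 0.05 0 0;0 0.05 0 0;0 0 0 0"

```text
clock: 17.2
position: [0.501, -0.0212, 0.1637]
eef_rot: [-1.107, -1.358, 1.357]
force: [-2.3, -0.1, 4.9]
grip_width: 0.0158
```

>>> step_arm --series "0 0.04 0 0;0 0.04 0 0;0 0 0 0"

```text
clock: 17.5
position: [0.5012, -0.0211, 0.1635]
eef_rot: [-1.107, -1.358, 1.357]
force: [-2.6, 0.6, 10.5]
grip_width: 0.0159
```

Contact at TCP z ≈ 0.1638 (tip about 23 mm deep). Ease off and start turning with matched feed.

>>> step_arm --series "0 -0.05 0 0;0 0 0 0.1;0 0 0 0.1;0 0 0 0"

```text
clock: 17.9
position: [0.5009, -0.0211, 0.1633]
eef_rot: [-1.209, -1.211, 1.211]
force: [-2.8, 1.0, 3.6]
grip_width: 0.016
```

>>> step_arm --series "0 0.025 0 0.1;0 0.025 0 0.1;0 0 0 0"

```text
clock: 18.2
position: [0.5009, -0.0212, 0.1627]
eef_rot: [-1.296, -1.064, 1.064]
force: [-2.4, 0.1, 4.3]
grip_width: 0.0156
```

>>> step_arm --series "0 0.025 0 0.1;0 0.025 0 0.1;0 0.025 0 0.1;0 0 0 0"

```text
clock: 18.6
position: [0.5009, -0.0212, 0.1619]
eef_rot: [-1.404, -0.838, 0.838]
force: [-2.5, -1.2, 4.6]
grip_width: 0.0156
```

>>> step_arm --series "0 0.025 0 0.1;0 0.025 0 0.1;0 0.025 0 0.1;0 0 0 0"

```text
clock: 19.0
position: [0.5009, -0.0212, 0.1611]
eef_rot: [-1.484, -0.608, 0.608]
force: [-1.8, -0.1, 5.6]
grip_width: 0.0157
```

>>> step_arm --series "0 0.025 0 0.1;0 0.02 0 0.1;0 0 0 0"

```text
clock: 19.3
position: [0.5009, -0.0212, 0.1606]
eef_rot: [-1.523, -0.453, 0.453]
force: [-1.9, 0.6, 5.3]
grip_width: 0.0156
```

>>> step_arm --series "0 0.025 0 0.1;0 0.02 0 0.1;0 0 0 0"

```text
clock: 19.6
position: [0.5009, -0.0212, 0.1601]
eef_rot: [-1.551, -0.297, 0.297]
force: [-1.7, 1.1, 5.0]
grip_width: 0.0154
```

```bash
python3 -c "
from h import *
o=env.observe(); print(o['position'],o['force'],o['ft_torque'],o['joints'].round(2))"
```

```text
[ 0.5008535  -0.02123755  0.1601205 ] [-1.68891454  1.09445406  5.00426104] [ 0.06734462  0.59412573 -0.00849297] [ 0.39  0.34 -0.54  1.95  0.22  0.91  0.12]
```

>>> step_arm --series "0 0.025 0 0.1;0 0 0 0"

```text
clock: 19.8
position: [0.5009, -0.0213, 0.1598]
eef_rot: [-1.56, -0.219, 0.219]
force: [-1.5, 1.3, 4.7]
grip_width: 0.0157
```

>>> step_arm --series "0 0.025 0 0.1;0 0 0 0"

```text
clock: 20.0
position: [0.5009, -0.0212, 0.1596]
eef_rot: [-1.566, -0.141, 0.14]
force: [-1.1, 0.8, 5.3]
grip_width: 0.016
```

>>> step_arm --series "0 0.025 0 0.1;0 0 0 0"

```text
clock: 20.2
position: [0.5009, -0.0213, 0.1593]
eef_rot: [-1.57, -0.062, 0.062]
force: [-1.2, 0.5, 5.6]
grip_width: 0.0157
```

>>> step_arm --series "0 0.025 0 0.1;0 0 0 0"

```text
clock: 20.4
position: [0.501, -0.0212, 0.1593]
eef_rot: [-1.571, 0.016, -0.017]
force: [-1.8, 1.6, 7.3]
grip_width: 0.0157
```

>>> step_arm --series "0 0.025 0 0.1;0 0 0 0"

```text
clock: 20.6
position: [0.5011, -0.0212, 0.1593]
eef_rot: [-1.569, 0.095, -0.096]
force: [-1.7, 0.1, 9.5]
grip_width: 0.016
```

Sinking stopped at z = 0.1593 while feed continued, and that is the expected home height (tip 27 mm deep), so the collar is on the insert. I stop turning, relieve the push and draw slowly.

>>> step_arm --series "0 -0.05 0 0;0 -0.04 0 0;0 0 0 0"

```text
clock: 20.9
position: [0.5007, -0.0214, 0.1593]
eef_rot: [-1.569, 0.097, -0.096]
force: [-0.3, 1.2, -0.4]
grip_width: 0.0155
```

```bash
python3 - <<'E'
from h import *
o=env.observe(); print(o["position"],o["force"],o["ft_torque"])
S,D=Cam("scene"),Cam("side"); T=[]
for c in(S,D):
    u=c.pix([.5,-.022,.07]); x,y=int(u[0]-20),int(u[1]-22); T.append(cv2.resize(c.im[y:y+40,x:x+40],(400,400),interpolation=cv2.INTER_CUBIC))
cv2.imwrite("pics/c4.png",np.hstack(T))
E
```

```text
[ 0.50070062 -0.02135497  0.15932857] [-0.33845131  1.17089197 -0.39579895] [ 0.12876396 -0.08684467 -0.00173707]
```

View pics/c4.png

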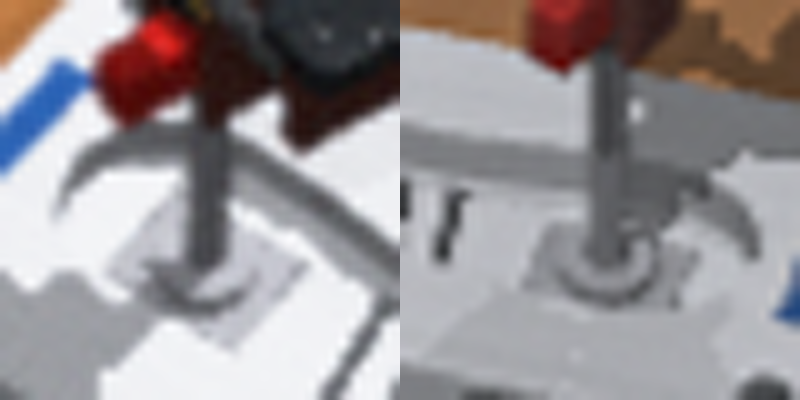

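Picture 9: the collar sits on the insert's top with no gap in either panel, at about (205,285) and (606,270). Now drawing straight up.

>>> step_arm --series "0 -0.06 0 0;0 -0.06 0 0;0 -0.06 0 0;0 -0.06 0 0;0 0 0 0"

```text
clock: 21.5
position: [0.5001, -0.0214, 0.1613]
eef_rot: [-1.569, 0.1, -0.098]
force: [1.1, -1.1, -10.9]
grip_width: 0.0156
```

>>> step_arm --series "0 -0.06 0 0;0 -0.06 0 0;0 0 0 0"

```text
clock: 21.8
position: [0.5004, -0.0213, 0.1631]
eef_rot: [-1.569, 0.1, -0.098]
force: [-0.5, -0.3, -11.0]
grip_width: 0.0155
```

>>> step_arm --series "0 -0.06 0 0;0 -0.06 0 0;0 0 0 0"

```text
clock: 22.1
position: [0.5007, -0.0212, 0.1646]
eef_rot: [-1.569, 0.099, -0.099]
force: [-1.1, -0.1, -11.1]
grip_width: 0.016
```

>>> step_arm --series "0 -0.1 0 0;0 -0.15 0 0;0 -0.2 0 0;0 -0.25 0 0;0 -0.3 0 0;0 -0.3 0 0;0 0 0 0"

```text
clock: 22.8
position: [0.5014, -0.0212, 0.1786]
eef_rot: [-1.569, 0.098, -0.1]
force: [-2.0, -1.0, -3.4]
grip_width: 0.0158
```

>>> step_arm --series "0 -0.3 0 0;0 -0.4 0 0;0 -0.4 0 0;0 -0.4 0 0;0 -0.4 0 0;0 -0.5 0 0;0 -0.5 0 0;0 -0.5 0 0;0 0 0 0"

```text
clock: 23.7
position: [0.5012, -0.0212, 0.2123]
eef_rot: [-1.569, 0.098, -0.1]
force: [-0.3, -0.7, -4.8]
grip_width: 0.0156
```

>>> step_arm --series "0 -0.6 0 0;0 -0.8 0 0;0 -0.8 0 0;0 -0.8 0 0;0 -0.8 0 0;0 -0.6 0 0;0 -0.4 0 0;0 0 0 0"

```text
clock: 24.5
position: [0.501, -0.0212, 0.2601]
eef_rot: [-1.569, 0.098, -0.1]
force: [-0.2, -0.5, -5.1]
grip_width: 0.0156
```

```bash
python3 - <<'E'
from h import *
o=env.observe(); print(o["position"],o["force"],o["ft_torque"],o["joints"].round(2))
# tray centre/yaw from scene and side rim corners
S=np.array([[.454,-.227],[.648,-.282],[.619,-.4],[.42,-.348]]); d=S[1]-S[0]+S[2]-S[3]
print("scene",S.mean(0),np.arctan2(d[1],d[0])); D=np.array([[.415,-.322],[.44,-.194],[.624,-.246],[.606,-.398]]);d=D[2]-D[1]+D[3]-D[0]; print("side",D.mean(0),np.arctan2(d[1],d[0]))
S,D=Cam("scene"),Cam("side"); print("spare",S.plane((203,271),.031),D.plane((323,212),.031))
S=S.im[160:280,220:380]; D=D.im[160:280,200:360]
cv2.imwrite("pics/c5.png",np.hstack([cv2.resize(i,(400,300),interpolation=cv2.INTER_CUBIC) for i in(S,D)]))
E
```

```text
[ 0.50102061 -0.02124356  0.26007776] [-0.2000821  -0.50753059 -5.09430192] [ 0.00183033 -0.03278932  0.00671521] [ 0.34  0.21 -0.46  1.83  0.1   1.12 -0.28]
scene [ 0.53525 -0.31425] -0.2658213859561896
side [ 0.52125 -0.29   ] -0.3289331922486838
spare [ 0.47340936 -0.27634095  0.031     ] [ 0.47137275 -0.27402073  0.031     ]
```

View pics/c5.png

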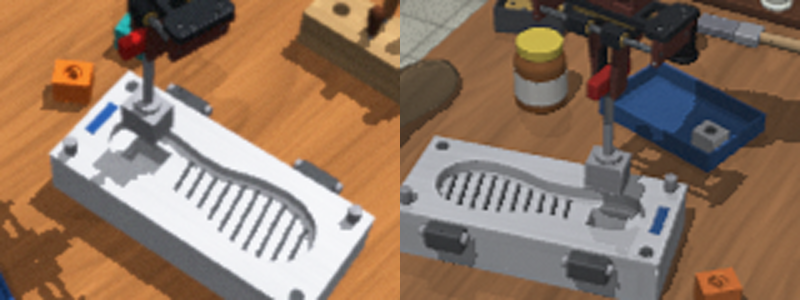

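Picture 10: the insert hangs square under the puller, clear of the mould, in both panels (about (147,115) and (607,165)). Now to the tray.

```bash
python3 - <<'E'
from h import *
go((.569,-.323,.26),None)
E
```

```text
tool axes
 [[ 0.992 -0.     0.126]
 [-0.126 -0.     0.992]
 [-0.    -1.    -0.   ]] 
pos [ 0.5006 -0.0213  0.2593] q7 -0.28 xhead -0.126 shift cm [ 10.58  -0.07 -29.07] turn None
```

>>> step_arm --series "0.25 0 -0.7 0;0.55 0 -1.5 0;0.55 0 -1.5 0;0.55 0 -1.5 0;0.6 0 -1.65 0;0.6 0 -1.65 0;0.6 0 -1.65 0;0.6 0 -1.65 0;0.6 0 -1.65 0;0.6 0 -1.65 0;0.6 0 -1.65 0;0.6 0 -1.65 0;0.6 0 -1.65 0;0.6 0 -1.65 0;0.6 0 -1.65 0;0.6 0 -1.65 0;0.55 0 -1.5 0;0.5 0 -1.4 0;0.25 0 -0.72 0;0.13 0 -0.3 0"

```text
clock: 26.6
position: [0.5688, -0.3223, 0.2592]
eef_rot: [-1.568, 0.1, -0.099]
force: [-0.0, 1.2, -4.8]
grip_width: 0.0157
```

>>> step_arm --series "0 0 0 0;0 1 0 0;0 1.2 0 0;0 1.2 0 0;0 1.2 0 0;0 1.2 0 0;0 0.8 0 0;0 0.6 0 0;0 0 0 0"

```text
clock: 27.5
position: [0.5685, -0.3212, 0.1864]
eef_rot: [-1.568, 0.1, -0.098]
force: [0.3, -1.3, -5.6]
grip_width: 0.016
```

```bash
python3 - <<'E'
from h import *
o=env.observe(); print(o["force"],o["clock"]); go((.569,-.323,.157),None)
S,D=Cam("scene"),Cam("side")
a=S.im[235:355,150:310]; b=D.im[150:270,240:400]
cv2.imwrite("pics/c6.png",np.hstack([cv2.resize(i,(400,300),interpolation=cv2.INTER_CUBIC) for i in(a,b)]))
E
```

```text
[ 0.28174756 -1.26060142 -5.57961305] 27.5
tool axes
 [[ 0.992 -0.001  0.126]
 [-0.126  0.001  0.992]
 [-0.001 -1.     0.   ]] 
pos [ 0.5685 -0.3212  0.1864] q7 0.184 xhead -0.126 shift cm [ 0.08  2.94 -0.17] turn None
```

View pics/c6.png

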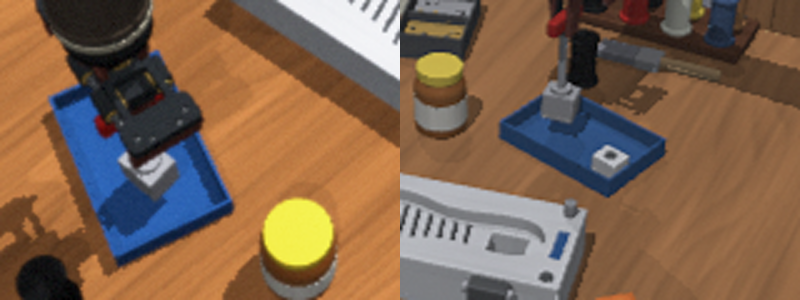

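Picture 11: the insert is above the free part of the tray, well inside the walls and away from the spare at panel position (610,160). Lowering.

>>> step_arm --series "0 0.5 -0.1 0;0 0.5 0 0;0 0.5 0 0;0 0.4 0 0;0 0.3 0 0;0 0.25 0 0;0 0.2 0 0;0 0.1 0 0;0 0.1 0 0;0 0 0 0"

```text
clock: 28.6
position: [0.5687, -0.3224, 0.159]
eef_rot: [-1.569, 0.099, -0.099]
force: [-0.6, 0.1, -5.2]
grip_width: 0.0159
```

>>> step_arm --series "0 0.08 0 0;0 0.08 0 0;0 0 0 0"

```text
clock: 28.9
position: [0.5687, -0.3224, 0.1573]
eef_rot: [-1.569, 0.099, -0.099]
force: [0.2, -0.5, -5.1]
grip_width: 0.0156
```

>>> step_arm --series "0 0.06 0 0;0 0.06 0 0;0 0 0 0"

```text
clock: 29.2
position: [0.5687, -0.3224, 0.1561]
eef_rot: [-1.568, 0.099, -0.099]
force: [-0.2, -0.2, -5.3]
grip_width: 0.016
```

>>> step_arm --series "0 0.05 0 0;0 0.05 0 0;0 0 0 0"

```text
clock: 29.5
position: [0.5687, -0.3224, 0.1551]
eef_rot: [-1.569, 0.099, -0.099]
force: [0.1, -0.0, -5.0]
grip_width: 0.016
```

>>> step_arm --series "0 0.05 0 0;0 0.05 0 0;0 0 0 0"

```text
clock: 29.8
position: [0.5687, -0.3224, 0.1541]
eef_rot: [-1.568, 0.099, -0.099]
force: [-0.2, -1.0, -5.0]
grip_width: 0.0162
```

>>> step_arm --series "0 0.04 0 0;0 0.04 0 0;0 0 0 0"

```text
clock: 30.1
position: [0.5688, -0.3224, 0.1534]
eef_rot: [-1.569, 0.099, -0.099]
force: [0.4, 0.3, -4.5]
grip_width: 0.0156
```

>>> step_arm --series "0 0.04 0 0;0 0.03 0 0;0 0 0 0"

```text
clock: 30.4
position: [0.5689, -0.3224, 0.1528]
eef_rot: [-1.569, 0.099, -0.099]
force: [0.3, 0.3, -5.0]
grip_width: 0.0155
```

>>> step_arm --series "0 0.03 0 0;0 0.03 0 0;0 0 0 0"

```text
clock: 30.7
position: [0.5689, -0.3225, 0.1524]
eef_rot: [-1.569, 0.099, -0.099]
force: [-0.0, -0.3, -1.3]
grip_width: 0.0155
```

The floor is taking the weight at the expected height. A hair more, then open gently and withdraw.

>>> step_arm --series "0 0.03 0 0;0 0 0 0"

```text
clock: 30.9
position: [0.5688, -0.3225, 0.152]
eef_rot: [-1.569, 0.099, -0.099]
force: [0.2, -0.0, -1.4]
grip_width: 0.016
```

>>> step_arm --series "0 0 0 0;0 0 0 0;0 0 0 0;0 0 0 0;0 0 0 0;0 0 0 0" --jaw 5

```text
clock: 31.5
position: [0.5688, -0.3224, 0.1518]
eef_rot: [-1.569, 0.099, -0.099]
force: [0.0, -0.0, -0.6]
grip_width: 0.0501
```

>>> step_arm --series "0 -0.3 0 0;0 -0.6 0 0;0 -1 0 0;0 -1.2 0 0;0 -1.5 0 0;0 -1.5 0 0;0 -1.5 0 0;0 -1.5 0 0;0 0 0 0;0 0 0 0"

```text
clock: 32.5
position: [0.5688, -0.3224, 0.2431]
eef_rot: [-1.569, 0.099, -0.099]
force: [-1.3, -0.1, -0.3]
grip_width: 0.0502
```

```bash
python3 - <<'E'
from h import *
o=env.observe(); print(o["position"],o["force"],o["clock"],o["grip_width"])
S,D,W=Cam("scene"),Cam("side"),Cam("wrist")
a=S.im[235:355,150:310]; b=D.im[130:250,240:400]
r=lambda i:cv2.resize(i,(400,300),interpolation=cv2.INTER_CUBIC)
cv2.imwrite("pics/c7.png",np.vstack([np.hstack([r(a),r(b)]),np.hstack([r(W.im),r(S.im)])]))
E
```

```text
[ 0.5687947 -0.3224082  0.2430576] [-1.2748448  -0.11925462 -0.25437026] 32.5 0.050157417986236894
```

View pics/c7.png

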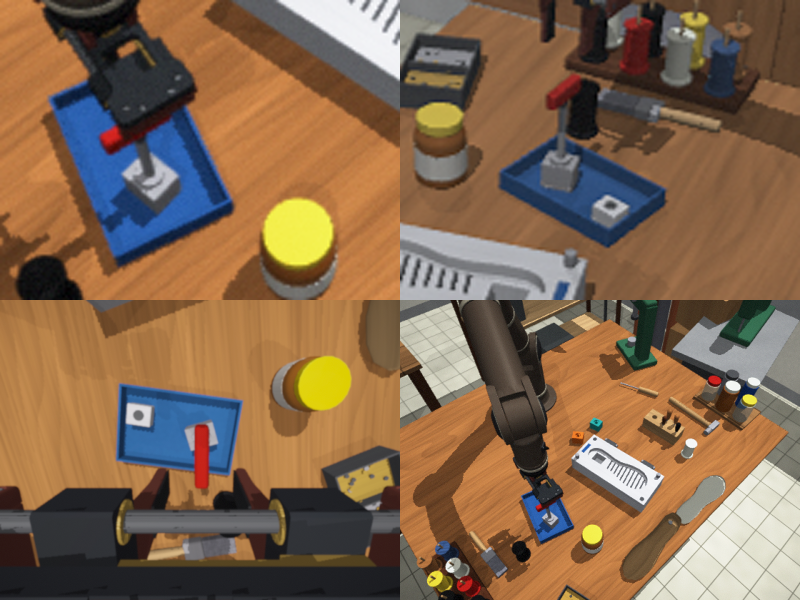

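Picture 12: the insert stands flat in the free part of the tray with the puller upright in it (panel positions (152,185) and (560,165)). The spare, jar and spools are where they were, and the gripper is clear. Handing in.

```bash
python3 -c "
from bench import env
print(env.hand_in())"
```

```text
the job is handed in; nothing more can be done
None
```

The job is done and handed in at about 32.6 s of the 64 s. `hand_in` gave no verdict.

- **Screwing in:** I took the puller from the block and lowered it into the insert until it met the thread at 23 mm depth. I turned it clockwise about 1.9 rad, mostly with 6 to 8 N of push. The collar stopped sinking at the expected home height, and I turned at most about 0.2 rad past that.
- **Peak push:** It reached about 12 N for a moment at first thread contact and again at landing. That is above the 2–8 N guide but well below the 30 N limit.
- **Drawing and placing:** The insert came straight up with about 11 N of pull at each reading. I set it down with under 5 N on the tray floor, and released it.

**Last checks:** the final pictures show the insert flat in the free part of the tray with the puller upright in it. The spare and the other items look where they were, and the gripper is about 9 cm clear. The side and scene views differed by 1–3 cm on the tray's position. I used the scene view because its corners matched the tray's size, and the final picture shows it was good enough. No check failed.

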